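# Shut and bolt the medicine chest

### The job

Close up the plywood medicine chest: lower its open hatch until it lies fully shut, without slamming it, slide the barrel bolt on the hatch fully home through its keeper, and then lay the bolt's knob down in the notch there so that it cannot work back. Leave the things standing on the chest and on the table where they are, and let go of everything.

Things in the scene. Friction and masses are not known exactly. Their poses are not given: they have to be found in the camera images.
- chest: Plywood medicine chest, fixed, 300 (x) x 460 (y) x 150 mm high. Origin: centre of its underside; x away from the robot, y to its left, z up; yaw within 0.3 rad. Top: a fixed deck (y = -7 to +230 mm, carrying the keeper) and a hinged hatch (y = -210 to -10 mm, carrying the steel bolt). Bolt and keeper lie on the line x = +20 mm; the bolt points along +y. Chest and deck do not move.
- hatch (a joint): Hatch angle, rad: 0 shut, flush with the deck, growing as its free edge (+y) rises; starts at 0.75 to 1.2, limit 1.5. Stiff friction hinge (1.3 N m): it stays where it is left; 4 to 9 N square to it near its free edge moves it. To shut it, push its outer face (carrying the bolt, facing -y and up) towards +y and down. Hatch with bolt: about 0.85 kg.
- hatch_hinge (a point): Middle of the hinge line (chest x = 0, y = -210 mm, 150 mm above the table), level with the hatch's outer face. The frame turns with the hatch: x along the hinge line, y from the hinge to the free edge, z out of the outer face.
- hatch_edge (a point): Middle of the hatch's free edge, on its outer face, 200 mm from the hinge line; axes as hatch_hinge. The hatch is 300 mm wide along the hinge and 12 mm thick; its outer face is bare but for the bolt, whose 3 mm back plate covers x = -5 to +45 mm, and hinge leaves under 6 mm high beside the hinge line.
- bolt (a joint): Bolt travel, m: 0 drawn, 0.055 fully home, its tip 32 mm past the keeper's mouth; starts at 0 to 0.010. It slides stiffly (about 4 N) along the hatch towards the free edge and stays where it is left, and only with its knob nearly upright. It enters the keeper only when the hatch is shut; pushed out early, it comes down on the keeper and holds the hatch off.
- knob (a joint): Lean of the knob about the bolt's axis, rad: 0 square out of the hatch (straight up when it is shut), 1.3 laid right down sideways towards the chest's -x (the robot's side). Starts at 0 to 0.12. It turns easily (about 1 N at the ball) and stays where left. It lies down only at the ends of the travel, in 15 mm notches in the track's near cheek, and then locks the bolt.
- knob_center (a point): Centre of the knob, a 26 mm steel ball on a 10 mm stem, 42 mm from the bolt's axis, which runs 14 mm above the hatch's outer face: ball centre 56 mm above the shut hatch when upright, 25 mm when laid down. The bolt's track, 25 mm wide, rises 26 mm above the hatch. z points along the stem to the ball, y along the bolt to its tip. At travel 0 the stem is 75 mm from the hinge line.
- bolt_tip (a point): Rounded tip of the bolt, a 14 mm round rod 162 mm long, on its axis; y along the bolt. The stem stands 115 mm behind the tip.
- keeper_mouth (a point): Mouth of the keeper, a steel staple on the deck 31 mm wide, 22 mm long and 28 mm high: the point is on the line of the bolt's axis at chest x = +20, y = +3 mm, 14 mm above the deck. Opening 21 mm wide, 24 mm high. Axes as the chest's.
- jar_mid (a point): Bystander: white jar with a screw lid, 72 mm across, 100 mm high, standing on the chest's deck. The point is on its axis 50 mm up.
- tape_mid (a point): Bystander: roll of brown packing tape lying flat on the chest's deck, 104 mm across, 48 mm high. The point is its centre.
- water_mid (a point): Bystander: water bottle, 64 mm across, 205 mm high, on the table to the robot's right of the chest. The point is on its axis 100 mm up.
- can_mid (a point): Bystander: large food can, 100 mm across, 125 mm high, on the table to the right. The point is on its axis 62 mm up.
- radio_mid (a point): Bystander: black hand-held radio standing on end, 58 x 34 x 210 mm with its aerial, on the table to the left. The point is 57 mm up.
- carton_mid (a point): Bystander: small plain carton, 120 x 90 x 60 mm, on the table to the left. The point is its centre.
- torch_mid (a point): Bystander: black hand torch lying on the table to the right, 165 mm long, 44 mm across the head. The point is on its axis near its middle.

How it is judged:
On the way, in this order (a step that is already met when the one before it is completed fails the run):
1. the hatch is shut (value of joint hatch below 0.02 rad), for 0.2 s.
2. the bolt is home in its keeper with the hatch shut (value of joint bolt above 0.05 m and value of joint hatch below 0.02 rad), for 0.2 s.
At the end, for the whole second after the job is handed in: The hatch is shut (within 0.02 rad, 4 mm at its edge), the bolt is home (at least 50 of its 55 mm) and its knob is laid down in the notch (at least 1.05 of 1.3 rad); all at rest, nothing held, the bystanders within 30 mm of where they stood (all of step 2 and value of joint knob above 1.05 rad and velocity of joint knob below 0.1 rad/s and velocity of joint bolt below 0.01 m/s and distance of each of jar_mid, tape_mid, water_mid, can_mid, radio_mid, carton_mid, torch_mid from where it was at the start of the episode below 0.03 m); the robot touches nothing.
It fails at once if the hatch is slammed (faster than 2.5 rad/s near its seat) (value of joint hatch below 0.25 rad and velocity of joint hatch below -2.5 rad/s).
It fails at once if a bystander is moved by more than 30 mm (distance of any of jar_mid, tape_mid, water_mid, can_mid, radio_mid, carton_mid, torch_mid from where it was at the start of the episode above 0.03 m).
It also fails if it takes over 51 s, if anything falls off the work surface, if the arm or the gripper's body presses on something with over 40 N, if the wrist force passes 120 N, or if a joint passes its speed limit or range.

### The arm

A 7-joint arm with a two-finger parallel gripper is mounted at the origin on the work surface. World frame = base frame: x ahead of the robot, y to its left, z up, the work surface at z = 0. Lengths are in m, angles in rad, forces in N, time in s.
With the tool pointing down it reaches from about 0.4 to 0.85 m from the base axis. Payload 10.4 kg.
Tool frame: the origin (TCP) lies midway between the tips of the shut fingers; the grasp point (between the pads) lies 19 mm behind it; z points along the fingers, x is the direction in which the jaws open and shut, and the axes are right-handed (so a half turn about z gives the same grasp; the last joint's range is limited). The gripper opens to 85 mm and grips with 20 to 120 N. Pads are 22 mm wide; open, the fingers measure 114 mm over their backs; the gripper's body (76 mm by 85 mm) begins 54 mm behind the grasp point. The pads swing forward as they close: fully open they stand 13 mm farther back than shut.
Start: joints at [1.129, 0.332, -0.065, 1.46, 0.022, 1.35, -0.088], TCP at [0.254, -0.571, 0.231] pointing down, gripper open.
Joint ranges: [-2.6, 2.6], [-0.5, 2.12], [-1.47, 1.34], [0.16, 2.42], [-1.27, 4.41], [0.06, 2.06], [-2.6, 2.6]. Speed limits (rad/s): [2.22, 2.22, 2.79, 2.79, 3.14, 3.14, 3.14].

### API

Orientations are given as a unit quaternion [x, y, z, w].
In Python, from workcell import monitor, eyes, ticket, models gives the robot as it stands.
- The arm moves only by the tool servo_tool, never from a script. Its argument "motion" is a list of rows, each a list of 7 numbers: the opening, from 0 (shut) to 1 (fully open), then the shift along the tool's x, y, z in m, then the turn, a rotation vector about the tool's x, y, z in degrees. In form: [[fingers, tx, ty, tz, rx, ry, rz], ...]. A call has 1 to 20 rows; each row is the pose to reach, as a shift and turn from the pose commanded when the call began, along the tool's axes at that moment; what a row does not reach only later rows make up. A row lasts 1/8 s, in which the tool goes at most 62.5 mm and 10.7 degrees, less where a joint would pass 70% of its speed; a pose out of reach is approached as far as the arm can. A call with a gripper value outside its range is refused whole. The fingers move at their own pace and stop on an object; "grip_force" is the grip in N (left out, the last holds). Time passes only in rows, so rows that repeat a pose let the fingers close. It gives the time, the measured TCP pose, the force and the opening at its end, in the units of the state.
- monitor.get_obs(): the state, without advancing time (a new reading comes with each control period).
- eyes.camera(name): name is "side" or "top"; returns (picture, depth): 480x640x3 uint8, blue, green, red; 480x640 float32, m along the optical axis (not along the pixel's ray), 0 where there is no reading.
- eyes.camera_info(name): a dict with "intrinsics" (3x3 intrinsics, pixels), "k1" (the pictures are not rectified: a ray, as slopes to the right and down, at radius r is drawn at 1 + k1 r^2 times it, then the intrinsics apply), "extrinsics" (4x4, takes a point from world to camera coordinates). Camera axes: x right, y down, z forward; pixel columns grow to the right and rows downward; lengths in m; the calibration is good to about 2 mm. A picture is of the moment at which its call begins. camera_info takes no time and is no camera call.
- ticket.hand_in(): hands the job in, once; it reports no verdict.
Trained networks look in the newest picture that a camera, given by its name, has taken for a name from the list of things; names that differ only in an ending like _2 or _b are one class to them, and where a whole thing is asked for, a point or a joint stands for the part that bears it (a point fixed in the world has none). Each returns a list of dicts, best first, with "confidence" (0 to 1); they miss things now and then, are a little off and sometimes report something else, mostly with a low value. They report only what shows in the picture. A call takes as long as a camera call.
- models.boxes_of(camera, thing): "point" ([x, y, z] in m, in the coordinates of the camera as it stood for that picture, good to about 4 mm: the middle of the surface that is visible of it).
The state is a dict: "clock": time; "joint_pos": joint angles; "joint_velocities": joint speeds; "tau": joint torques, N m; "position": TCP position; "ee_rot": TCP orientation; "ft_force": force on the tool from outside, world axes, zero at the start; "torque": the same for the moment, N m; "grip_width": opening from 0.0 (shut) to 1.0 (fully open).
Only numpy, scipy, OpenCV 4.12 (cv2) and the standard library are available. Lean on these libraries where they do the work, as an engineer would, in place of code of your own. Each camera call takes 0.05 s, during which the arm holds its last target. There are 200 camera calls.

## Working session

There is one attempt and no reset: what is moved stays moved. The work goes in short steps, Python scripts to look and compute and a tool call to move; the robot and the scene stay as the last step left them, time stands still between calls to the robot, and variables do not carry over. Pictures are saved under pics/ and viewed, about 8 in all and at most 12, crops included, and the job is handed in when it is done.

Besides the shell and the picture viewer there is one more tool, called after "Request:" by a JSON object that holds its "name" and its "arguments", one argument or row to a line. servo_tool: Moves the arm, as the interface text tells. Its arguments: {"type":"object","properties":{"motion":{"type":"array"},"grip_force":{"type":"number"}},"required":["motion"]}

```bash
mkdir -p pics; cat > h.py <<'E'
import numpy as np, cv2
from scipy.spatial.transform import Rotation as R
from workcell import monitor, eyes, ticket, models
def inv(c,p):
    E=np.array(eyes.camera_info(c)["extrinsics"]); return E[:3,:3].T@(np.array(p)-E[:3,3])
def proj(c,P):
    i=eyes.camera_info(c);E=np.array(i["extrinsics"]);K=np.array(i["intrinsics"])
    q=E[:3,:3]@np.array(P)+E[:3,3];s=q[:2]/q[2];s=s*(1+i["k1"]*(s@s));return (K@[*s,1])[:2]
def cloud(c,d):
    i=eyes.camera_info(c);K=np.array(i["intrinsics"]);E=np.array(i["extrinsics"])
    v,u=np.mgrid[:480,:640];x=(u-K[0,2])/K[0,0];y=(v-K[1,2])/K[1,1];a,b=x,y
    for _ in range(8):
        f=1+i["k1"]*(a*a+b*b);a,b=x/f,y/f
    return (np.stack([a*d,b*d,d],-1)-E[:3,3])@E[:3,:3]
def find(c,ts):
    for t in ts:
        for r in models.boxes_of(c,t)[:2]: print(c,t,round(r["confidence"],2),inv(c,r["point"]).round(3))
E
python3 - <<'E'
from h import *
ims=[]
for c in("side","top"):
    p,d=eyes.camera(c);np.save(c+"_d.npy",d);cv2.imwrite(f"pics/{c}0.png",p)
    find(c,["chest","hatch","bolt","knob_center","bolt_tip","keeper_mouth","jar_mid","tape_mid","water_mid","can_mid","radio_mid","carton_mid","torch_mid"])
    E=np.array(eyes.camera_info(c)["extrinsics"]);print("cam at",-E[:3,:3].T@E[:3,3])
o=monitor.get_obs();print(o["clock"],o["position"],o["ee_rot"],o["ft_force"])
E
```

```text
side chest 0.87 [0.525 0.151 0.142]
side hatch 0.63 [0.562 0.01  0.274]
side hatch 0.5 [0.524 0.146 0.135]
side bolt 0.75 [ 0.576 -0.072  0.258]
side knob_center 0.58 [ 0.571 -0.079  0.258]
side bolt_tip 0.49 [ 0.57  -0.074  0.258]
side bolt_tip 0.44 [ 0.61  -0.377  0.101]
side keeper_mouth 0.93 [0.525 0.146 0.135]
side keeper_mouth 0.26 [0.569 0.495 0.099]
side jar_mid 0.57 [0.619 0.289 0.226]
side tape_mid 0.8 [0.457 0.244 0.194]
side water_mid 0.95 [ 0.611 -0.374  0.105]
side water_mid 0.41 [0.564 0.007 0.272]
side can_mid 0.94 [ 0.464 -0.389  0.097]
side radio_mid 0.68 [0.567 0.495 0.099]
side radio_mid 0.58 [0.456 0.246 0.189]
side carton_mid 0.82 [0.383 0.488 0.057]
side torch_mid 0.57 [ 0.316 -0.395  0.032]
cam at [-8.41098801e-05  6.94792467e-01  1.04112379e+00]
top chest 0.95 [0.543 0.103 0.154]
top hatch 0.7 [ 0.551 -0.02   0.256]
top hatch 0.38 [0.38  0.482 0.059]
top bolt 0.5 [ 0.552 -0.021  0.256]
top bolt 0.47 [ 0.583 -0.061  0.259]
top knob_center 0.52 [0.379 0.482 0.057]
top knob_center 0.32 [ 0.325 -0.402  0.033]
top bolt_tip 0.71 [ 0.574 -0.059  0.261]
top bolt_tip 0.68 [0.576 0.48  0.116]
top keeper_mouth 0.69 [0.546 0.1   0.149]
top keeper_mouth 0.39 [ 0.574 -0.059  0.258]
top tape_mid 0.92 [0.463 0.239 0.201]
top tape_mid 0.24 [ 0.576 -0.081  0.259]
top water_mid 0.78 [ 0.614 -0.388  0.134]
top can_mid 0.86 [ 0.473 -0.409  0.124]
top radio_mid 0.93 [0.576 0.476 0.118]
top carton_mid 0.59 [0.574 0.48  0.115]
top torch_mid 0.91 [ 0.323 -0.399  0.032]
cam at [0.27045216 0.02389097 1.65533759]
1.4 [ 0.25418961 -0.57098684  0.23134317] [ 8.38641430e-01 -5.44683899e-01  3.36012349e-05  2.15192514e-05] [0.20937312 0.78991547 0.26262819]
```

View pics/side0.png

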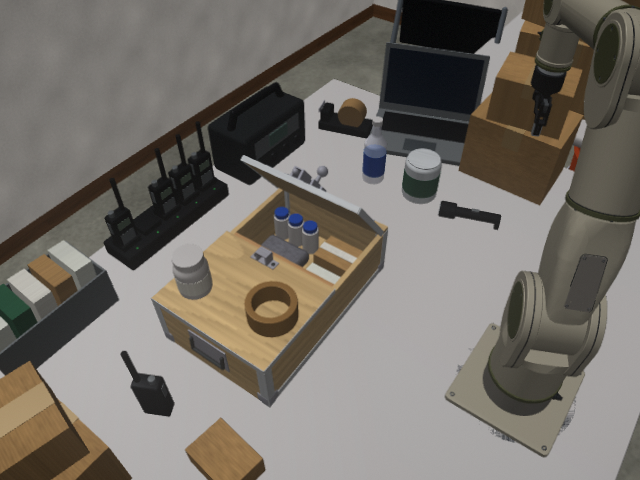

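View pics/top0.png

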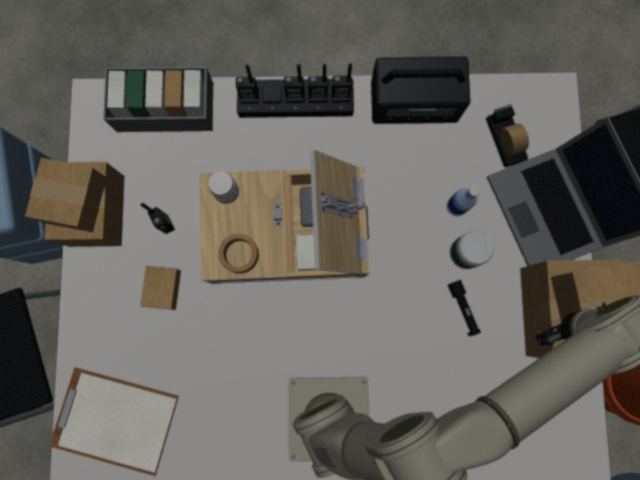

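The side view shows the open hatch (free edge near pixels 245,160 to 385,230), with the knob at (321,172) and the keeper at (264,258). In the top view the chest spans (200,170) to (368,280), the keeper is at (278,214) and the bolt at (340,205). The knob is on the hatch's right-hand face. Next I'll fit the chest pose from depth.

```bash
python3 - <<'E'
from h import *
C={c:cloud(c,np.load(c+"_d.npy")) for c in("side","top")}
for c,P in C.items():
    v=(P[...,0]>.35)&(P[...,0]<.75)&(P[...,1]>-.25)&(P[...,1]<.42)
    m=v&(abs(P[...,2]-.15)<.006)
    n,l,s,_=cv2.connectedComponentsWithStats(m.astype(np.uint8),connectivity=4);k=1+np.argmax(s[1:,4])
    Q=P[l==k];(ce,sz,an)=cv2.minAreaRect(Q[:,:2].astype(np.float32));print(c,"deck z",np.median(Q[:,2]),ce,sz,an)
    print(cv2.boxPoints((ce,sz,an)).round(4).tolist())
    h=P[v&(P[...,2]>.165)&(P[...,1]<.08)]
    # ransac plane
    best=0;g=np.random.default_rng(0)
    for _ in range(300):
        a=h[g.choice(len(h),3,False)];nn=np.cross(a[1]-a[0],a[2]-a[0]);nn/=np.linalg.norm(nn)+1e-9
        i=abs((h-a[0])@nn)<.003
        if i.sum()>best: best=i.sum();I=i
    q=h[I];m0=q.mean(0);nn=np.linalg.svd(q-m0,full_matrices=False)[2][2];nn*=np.sign(nn[2])
    print(" hatch n",nn.round(3),"tilt",np.arccos(nn[2]),"yaw",np.arctan2(nn[0],-nn[1]),"pt",m0.round(3),"ymax",q[np.argsort(-q[:,2])[:3]].round(3).tolist(),len(q),len(h))
    o=h[~I & ((h-m0)@nn>.045)];print(" knobish",len(o),o.mean(0) if len(o) else 0, o.max(0) if len(o) else 0)
E
```

```text
side deck z 0.1509139895405377 (0.5474020838737488, 0.23402880132198334) (0.30827993154525757, 0.24174213409423828) 1.5912511348724365
[[0.38999998569488525, 0.350600004196167], [0.396699994802475, 0.10890000313520432], [0.704800009727478, 0.11749999970197678], [0.6980999708175659, 0.35910001397132874]]
 hatch n [ 0.026 -0.823  0.568] tilt 0.966658179555664 yaw 0.031250565471754345 pt [ 0.545 -0.001  0.253] ymax [[0.642, 0.041, 0.314], [0.416, 0.034, 0.314], [0.537, 0.036, 0.313]] 1489 2531
 knobish 121 [ 0.57267073 -0.07746448  0.25458229] [ 0.58811069 -0.06318815  0.26594673]
top deck z 0.14986679024427052 (0.5505680441856384, 0.23190419375896454) (0.30487868189811707, 0.24028272926807404) 1.9439600706100464
[[0.39410001039505005, 0.3467999994754791], [0.40230000019073486, 0.10670000314712524], [0.7070000171661377, 0.11699999868869781], [0.6988000273704529, 0.3571000099182129]]
 hatch n [ 0.025 -0.814  0.581] tilt 0.9508750467104553 yaw 0.031176593211425744 pt [ 0.552 -0.021  0.247] ymax [[0.638, 0.031, 0.319], [0.677, 0.036, 0.319], [0.413, 0.024, 0.318]] 3676 5057
 knobish 79 [ 0.57648416 -0.08509899  0.25957314] [ 0.59055622 -0.07384642  0.26657409]
```

The fit puts the chest yaw at about 0.032, the chest origin near (0.5525, 0.1215) and the hatch at about 0.96 rad. I'll close the fingers and move to just off the hatch's outer face, on the -x side of the bolt.

Request:
{"name": "servo_tool", "arguments": {
  "motion": [
    [0,0,0,-0.05,0,0,0],
    [0,-0.03,-0.033,-0.104,0,0,3],
    [0,-0.07,-0.076,-0.104,0,0,6],
    [0,-0.11,-0.12,-0.104,0,0,9],
    [0,-0.15,-0.164,-0.104,0,0,12],
    [0,-0.19,-0.207,-0.104,0,0,15],
    [0,-0.23,-0.251,-0.104,0,0,18],
    [0,-0.27,-0.295,-0.104,0,0,21],
    [0,-0.31,-0.339,-0.104,0,0,22.1],
    [0,-0.35,-0.382,-0.104,0,0,22.1],
    [0,-0.391,-0.427,-0.104,0,0,22.1],
    [0,-0.391,-0.427,-0.104,0,0,22.1],
    [0,-0.391,-0.427,-0.104,0,0,22.1]
  ],
  "grip_force": 25
}}

```text
clock: 3.02
position: [0.4852, -0.0406, 0.3353]
ee_rot: [0.719, -0.695, 0.0, 0.0]
ft_force: [0.1, -0.8, 0.4]
grip_width: -0.0
```

Request:
{"name": "servo_tool", "arguments": {
  "motion": [
    [0,-0.017,-0.001,0.025,0,0,0],
    [0,-0.033,-0.001,0.034,0,0,0],
    [0,-0.047,-0.002,0.044,0,0,0],
    [0,-0.06,-0.002,0.056,0,0,0],
    [0,-0.073,-0.002,0.069,0,0,0],
    [0,-0.084,-0.003,0.083,0,0,0],
    [0,-0.093,-0.003,0.099,0,0,0],
    [0,-0.101,-0.003,0.115,0,0,0],
    [0,-0.107,-0.004,0.132,0,0,0],
    [0,-0.111,-0.004,0.149,0,0,0],
    [0,-0.114,-0.004,0.161,0,0,0],
    [0,-0.114,-0.004,0.161,0,0,0]
  ]
}}

```text
clock: 4.53
position: [0.4847, 0.0737, 0.173]
ee_rot: [0.719, -0.695, -0.001, 0.001]
ft_force: [0.3, 0.2, 0.4]
grip_width: -0.001
```

Request:
{"name": "servo_tool", "arguments": {
  "motion": [
    [0,0,0,0.008,0,0,0],
    [0,0,0,0.015,0,0,0],
    [0,0,0,0.02,0,0,0],
    [0,0,0,0.023,0,0,0],
    [0,0,0,0.024,0,0,0]
  ]
}}

```text
clock: 5.15
position: [0.4855, 0.0739, 0.1502]
ee_rot: [0.719, -0.695, 0.0, 0.0]
ft_force: [-0.3, 0.6, 2.2]
grip_width: 0.002
```

```bash
python3 - <<'E'
from h import *
p,d=eyes.camera("side");cv2.imwrite("pics/side1.png",cv2.resize(p[100:400,130:450],None,fx=2,fy=2))
find("side",["knob_center","bolt_tip","keeper_mouth"])
P=cloud("side",d)
m=(P[...,0]>.59)&(P[...,0]<.7)&(P[...,1]>-.07)&(P[...,1]<.1)&(P[...,2]>.13);Q=P[m];print(len(Q),np.percentile(Q[:,2],[5,50,95]))
A=np.c_[Q,np.ones(len(Q))];c=np.linalg.lstsq(A[:,[0,1,3]],Q[:,2],rcond=None)[0];print("dz/dy",c)
E
```

```text
side bolt_tip 0.65 [0.568 0.492 0.103]
side bolt_tip 0.53 [0.569 0.053 0.168]
side keeper_mouth 0.84 [0.495 0.179 0.147]
1773 [0.14757771 0.15042883 0.15354502]
dz/dy [0.00204515 0.00135852 0.14910417]
```

View pics/side1.png

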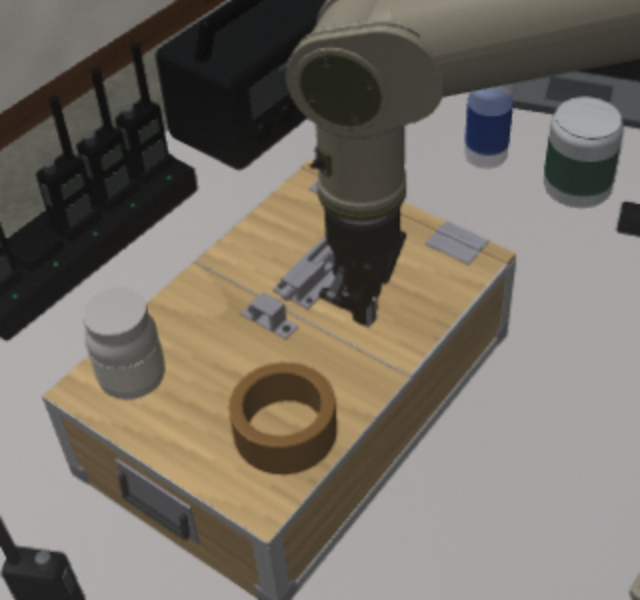

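The hatch lies flush with the deck: its fitted slope is 0.001. The keeper (265,310) and the bolt are lined up in the crop. I'll press slightly to seat it, then back off behind the knob and locate it.

Request:
{"name": "servo_tool", "arguments": {
  "motion": [
    [0,0,0,0.002,0,0,0],
    [0,0,0,0.003,0,0,0],
    [0,0,0,0.003,0,0,0],
    [0,0,0,-0.05,0,0,0],
    [0,0,0,-0.1,0,0,0],
    [0.5,0.05,0,-0.14,0,0,0],
    [0.5,0.1,-0.03,-0.14,0,0,0],
    [0.5,0.15,-0.06,-0.14,0,0,0],
    [0.5,0.19,-0.09,-0.14,0,0,0],
    [0.5,0.19,-0.09,-0.14,0,0,0],
    [0.5,0.19,-0.09,-0.14,0,0,0]
  ]
}}

```text
clock: 6.72
position: [0.5815, -0.1123, 0.2899]
ee_rot: [0.719, -0.695, -0.001, 0.0]
ft_force: [-0.1, 0.5, -0.2]
grip_width: 0.502
```

```bash
python3 - <<'E'
from h import *
for c in("side","top"):
    p,d=eyes.camera(c);cv2.imwrite(f"pics/{c}2.png",cv2.resize(p[150:330,200:440],None,fx=3,fy=3))
    find(c,["knob_center","bolt"])
    P=cloud(c,d)
    m=(P[...,0]>.53)&(P[...,0]<.64)&(P[...,1]>-.08)&(P[...,1]<.16)&(P[...,2]<.23)
    Q=P[m&(P[...,2]>.187)];print("ball",len(Q),Q.mean(0),Q.min(0),Q.max(0))
    if len(Q)>8: # sphere fit, r=13mm
        from scipy.optimize import least_squares
        f=least_squares(lambda q:np.linalg.norm(Q-q,axis=1)-.013,Q.mean(0)-[0,0,.008],loss="soft_l1",f_scale=.002);print("centre",f.x.round(4))
    K=P[m&(P[...,2]>.16)&(P[...,1]>.105)];print("keeper",len(K),K.mean(0),K.min(0),K.max(0))
    F=P[m&(P[...,0]<.64)&(P[...,1]<.1)&(P[...,0]>.6)];print("hatch slope",np.linalg.lstsq(np.c_[F[:,:2],np.ones(len(F))],F[:,2],rcond=None)[0])
E
```

```text
side knob_center 0.71 [0.509 0.161 0.15 ]
side knob_center 0.48 [ 0.57  -0.001  0.213]
side bolt 0.69 [0.568 0.008 0.17 ]
side bolt 0.44 [ 0.463 -0.383  0.096]
ball 109 [0.56969833 0.00209911 0.21027305] [ 0.55864006 -0.01168785  0.1877037 ] [0.58433284 0.01175226 0.22188842]
centre [ 0.5732 -0.0029  0.2058]
keeper 196 [0.56753699 0.13579331 0.17370737] [0.55335046 0.10575465 0.16008345] [0.58730381 0.15003777 0.18210086]
hatch slope [-0.00136641 -0.00903247  0.15169659]
top bolt 0.65 [ 0.572 -0.001  0.215]
top bolt 0.49 [0.579 0.011 0.168]
ball 71 [ 0.5736872  -0.00452956  0.21469697] [ 0.56284905 -0.01541655  0.2037966 ] [0.58715846 0.00597712 0.22522443]
centre [ 0.5753 -0.005   0.2067]
keeper 103 [0.57175102 0.13348404 0.17639253] [0.55688801 0.10688939 0.1610994 ] [0.58894305 0.14503169 0.18624312]
hatch slope [-0.01100974  0.00079548  0.15693825]
```

View pics/side2.png

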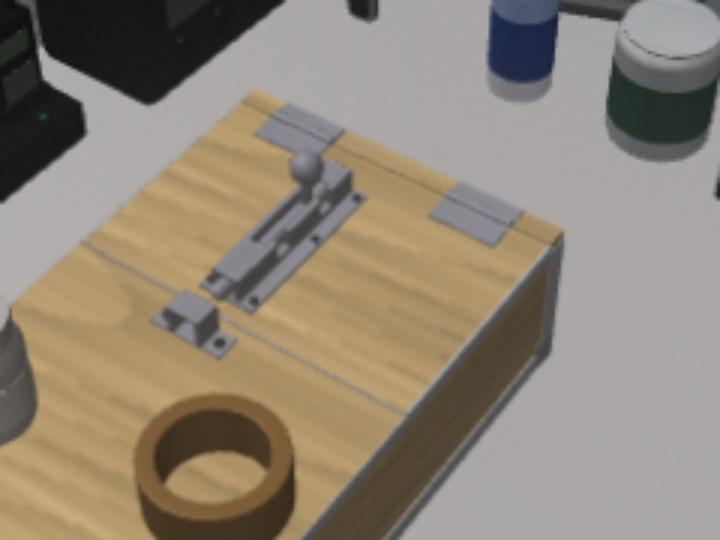

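The side crop shows the hatch shut and the knob upright at crop pixel (305,168). The bolt tip at (215,285) faces the keeper at (192,315). The sphere fits put the ball centre at about (0.574, -0.004, 0.206). I'll grip the ball with the jaws along the bolt axis.

Request:
{"name": "servo_tool", "arguments": {
  "motion": [
    [0.7,-0.05,0.002,0,0,0,0],
    [0.7,-0.108,0.004,0,0,0,0],
    [0.7,-0.108,0.004,0.03,0,0,0],
    [0.7,-0.108,0.004,0.065,0,0,0],
    [0.7,-0.108,0.004,0.098,0,0,0],
    [0.7,-0.108,0.004,0.098,0,0,0],
    [0.4,-0.108,0.004,0.098,0,0,0],
    [0.2,-0.108,0.004,0.098,0,0,0],
    [0.2,-0.108,0.004,0.098,0,0,0],
    [0.2,-0.108,0.004,0.098,0,0,0],
    [0.2,-0.108,0.004,0.098,0,0,0],
    [0.2,-0.108,0.004,0.098,0,0,0]
  ],
  "grip_force": 25
}}

```text
clock: 8.52
position: [0.5751, -0.0049, 0.1942]
ee_rot: [0.719, -0.695, 0.001, -0.001]
ft_force: [-0.5, 1.3, 6.4]
grip_width: 0.286
```

Request:
{"name": "servo_tool", "arguments": {
  "motion": [
    [0.2,-0.006,0,0,0,0,0],
    [0.2,-0.012,0,0,0,0,0],
    [0.2,-0.018,0,0,0,0,0],
    [0.2,-0.024,0,0,0,0,0],
    [0.2,-0.03,0,0,0,0,0],
    [0.2,-0.036,0,0,0,0,0],
    [0.2,-0.041,0,0,0,0,0],
    [0.2,-0.045,0,0,0,0,0],
    [0.2,-0.048,0,0,0,0,0],
    [0.2,-0.05,0,0,0,0,0],
    [0.2,-0.05,0,0,0,0,0],
    [0.2,-0.05,0,0,0,0,0]
  ]
}}

```text
clock: 10.02
position: [0.5737, 0.0418, 0.1942]
ee_rot: [0.718, -0.696, 0.002, 0.0]
ft_force: [-1.6, -8.5, 8.7]
grip_width: 0.28
```

The bolt stopped at y = 0.042 against 8.5 N, which matches the expected home position. I'll ease off slightly and lay the knob down along its arc.

Request:
{"name": "servo_tool", "arguments": {
  "motion": [
    [0.2,0.001,0,0,0,0,0],
    [0.2,0.002,0.004,0,0,0,0],
    [0.2,0.002,0.008,0.001,0,0,0],
    [0.2,0.002,0.012,0.002,0,0,0],
    [0.2,0.002,0.016,0.003,0,0,0],
    [0.2,0.002,0.02,0.005,0,0,0],
    [0.2,0.002,0.024,0.007,0,0,0],
    [0.2,0.002,0.03,0.013,0,0,0],
    [0.2,0.002,0.035,0.019,0,0,0],
    [0.2,0.002,0.038,0.025,0,0,0],
    [0.2,0.002,0.041,0.03,0,0,0],
    [0.2,0.002,0.042,0.031,0,0,0],
    [0.2,0.002,0.042,0.031,0,0,0]
  ]
}}

```text
clock: 11.65
position: [0.5313, 0.0402, 0.1617]
ee_rot: [0.718, -0.696, 0.001, -0.0]
ft_force: [4.2, -5.0, 0.2]
grip_width: 0.282
```

Tracking was good. I'll open the jaws, rise, back away to +x and -y, and check.

Request:
{"name": "servo_tool", "arguments": {
  "motion": [
    [0.5,0,0,0,0,0,0],
    [0.6,0,0,0,0,0,0],
    [0.6,0,0,0,0,0,0],
    [0.6,0,0,-0.02,0,0,0],
    [0.6,0,0,-0.06,0,0,0],
    [0.6,0,0,-0.11,0,0,0],
    [0.6,0.05,-0.01,-0.13,0,0,0],
    [0.6,0.1,-0.02,-0.13,0,0,0],
    [0.6,0.15,-0.03,-0.13,0,0,0],
    [0.6,0.18,-0.04,-0.13,0,0,0],
    [0.6,0.18,-0.04,-0.13,0,0,0]
  ]
}}

```text
clock: 13.02
position: [0.5765, -0.1399, 0.2905]
ee_rot: [0.717, -0.697, -0.0, 0.0]
ft_force: [-0.9, 0.6, 0.1]
grip_width: 0.598
```

```bash
python3 - <<'E'
from h import *
from scipy.optimize import least_squares
for c in("side","top"):
    p,d=eyes.camera(c);cv2.imwrite(f"pics/{c}3.png",cv2.resize(p[150:330,200:440],None,fx=3,fy=3))
    find(c,["jar_mid","tape_mid"])
    P=cloud(c,d)
    Q=P[(P[...,0]>.51)&(P[...,0]<.557)&(P[...,1]>.015)&(P[...,1]<.075)&(P[...,2]<.23)&(P[...,2]>.165)];print("ball",len(Q),Q.mean(0),Q.max(0))
    f=least_squares(lambda q:np.linalg.norm(Q-q,axis=1)-.013,Q.mean(0)-[0,0,.008],loss="soft_l1",f_scale=.002);print("centre",f.x.round(4),"expected laid (.535,.042,.175)")
    F=P[(P[...,0]>.6)&(P[...,0]<.68)&(P[...,1]>-.06)&(P[...,1]<.1)&(P[...,2]<.2)&(P[...,2]>.12)];print("hatch",len(F),np.linalg.lstsq(np.c_[F[:,:2],np.ones(len(F))],F[:,2],rcond=None)[0])
o=monitor.get_obs();print(o["clock"],o["ft_force"])
E
```

```text
side tape_mid 0.64 [0.455 0.248 0.19 ]
ball 120 [0.53341908 0.04692821 0.18538631] [0.55697291 0.05726672 0.19476979]
centre [0.5356 0.0427 0.1803] expected laid (.535,.042,.175)
hatch 1520 [6.43278011e-04 8.96111986e-05 1.49992351e-01]
top jar_mid 0.95 [0.627 0.271 0.253]
top tape_mid 0.86 [0.46  0.242 0.198]
ball 82 [0.53753713 0.03989837 0.1867065 ] [0.55671792 0.05232645 0.19705969]
centre [0.5379 0.0395 0.1802] expected laid (.535,.042,.175)
hatch 1598 [-0.00313403 -0.00509356  0.15224657]
13.325 [0.28789456 0.30760849 0.60431916]
```

View pics/side3.png

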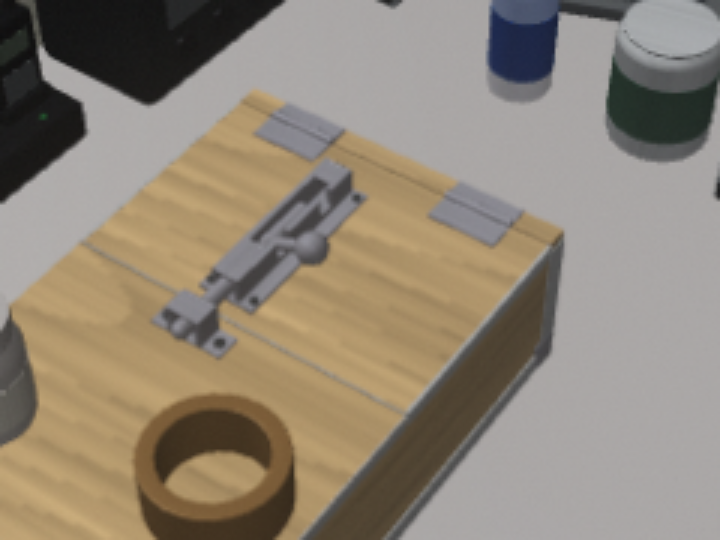

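The knob is down in the notch and the bolt runs through the keeper; its tip shows beyond it at crop (175,325). The ball-height fit gives a lean of about 1.17 rad, which is enough but not the full 1.3, so I'll press it down lightly with the shut fingers.

Request:
{"name": "servo_tool", "arguments": {
  "motion": [
    [0,-0.05,0.01,0,0,0,0],
    [0,-0.1,0.02,0,0,0,0],
    [0,-0.15,0.03,0,0,0,0],
    [0,-0.182,0.039,0.03,0,0,0],
    [0,-0.182,0.039,0.06,0,0,0],
    [0,-0.182,0.039,0.085,0,0,0],
    [0,-0.182,0.039,0.094,0,0,0],
    [0,-0.182,0.039,0.098,0,0,0],
    [0,-0.182,0.039,0.101,0,0,0],
    [0,-0.182,0.039,0.103,0,0,0],
    [0,-0.182,0.039,0.104,0,0,0],
    [0,-0.182,0.039,0.104,0,0,0]
  ]
}}

```text
clock: 14.82
position: [0.5318, 0.0435, 0.1879]
ee_rot: [0.719, -0.695, 0.0, -0.0]
ft_force: [-1.4, 0.0, 4.8]
grip_width: 0.0
```

Request:
{"name": "servo_tool", "arguments": {
  "motion": [
    [0,0,0,-0.03,0,0,0],
    [0,0,0,-0.08,0,0,0],
    [0,0.03,-0.01,-0.11,0,0,0],
    [0,0.08,-0.02,-0.11,0,0,0],
    [0,0.13,-0.03,-0.11,0,0,0],
    [0,0.18,-0.04,-0.11,0,0,0],
    [0,0.18,-0.04,-0.11,0,0,0],
    [0,0.18,-0.04,-0.11,0,0,0]
  ]
}}

```text
clock: 15.82
position: [0.5775, -0.1345, 0.2972]
ee_rot: [0.719, -0.695, -0.0, -0.0]
ft_force: [0.3, 0.0, 0.3]
grip_width: -0.0
```

```bash
python3 - <<'E'
from h import *
from scipy.optimize import least_squares
for c in("side","top"):
    p,d=eyes.camera(c);cv2.imwrite(f"pics/{c}4.png",p)
    find(c,["jar_mid","tape_mid","water_mid","can_mid","radio_mid","carton_mid","torch_mid"])
    P=cloud(c,d)
    Q=P[(P[...,0]>.51)&(P[...,0]<.557)&(P[...,1]>.015)&(P[...,1]<.075)&(P[...,2]<.23)&(P[...,2]>.165)]
    f=least_squares(lambda q:np.linalg.norm(Q-q,axis=1)-.013,Q.mean(0)-[0,0,.008],loss="soft_l1",f_scale=.002);print("centre",f.x.round(4))
    F=P[(P[...,0]>.6)&(P[...,0]<.68)&(P[...,1]>-.06)&(P[...,1]<.1)&(P[...,2]<.2)&(P[...,2]>.12)];print("hatch",len(F),np.linalg.lstsq(np.c_[F[:,:2],np.ones(len(F))],F[:,2],rcond=None)[0])
E
```

```text
side jar_mid 0.76 [0.622 0.287 0.228]
side jar_mid 0.44 [0.531 0.044 0.179]
side tape_mid 0.64 [0.456 0.247 0.193]
side water_mid 0.65 [ 0.61  -0.377  0.103]
side can_mid 0.83 [ 0.467 -0.389  0.098]
side radio_mid 0.57 [0.567 0.495 0.098]
side radio_mid 0.42 [0.541 0.021 0.15 ]
side carton_mid 0.6 [0.383 0.487 0.062]
side carton_mid 0.25 [ 0.464 -0.387  0.097]
side torch_mid 0.71 [ 0.317 -0.394  0.034]
centre [0.5344 0.0422 0.1757]
hatch 1531 [-0.00238292 -0.00111548  0.15197453]
top jar_mid 0.55 [0.629 0.27  0.247]
top tape_mid 0.64 [0.46  0.239 0.2  ]
top water_mid 0.89 [ 0.611 -0.386  0.136]
top can_mid 0.32 [0.461 0.24  0.198]
top radio_mid 0.58 [0.575 0.478 0.114]
top carton_mid 0.64 [0.378 0.483 0.058]
top torch_mid 0.74 [ 0.326 -0.4    0.034]
centre [0.5367 0.0399 0.1754]
hatch 1586 [-0.00492746 -0.0022709   0.15323963]
```

View pics/side4.png

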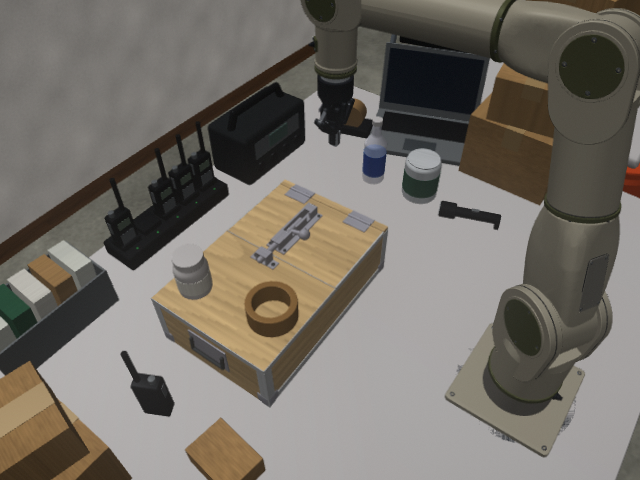

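The ball now sits at z = 0.1755, where 0.175 is fully laid down. The hatch is flush, the arm is clear and the bystanders haven't moved, so I'll hand in.

```bash
python3 -c "
from workcell import ticket
print(ticket.hand_in())"
```

```text
the job is handed in; nothing more can be done
None
```

The hatch is shut, the bolt is home through its keeper, and the knob is laid down in its notch. I handed the job in shortly after clock 15.8 s, against the 51 s limit; the system reported no verdict.

- **Method:** I pushed the hatch shut with closed fingertips along its arc. I then gripped the knob, slid the bolt until it stopped at its expected home position, and laid the knob over. After the first release the knob leaned only about 1.17 rad, so I pressed it down lightly with the shut fingers.
- **Hatch:** both cameras show it flush with the deck, within about 0.002 rad.
- **Bolt and knob:** the last fits put the knob centre at about (0.535, 0.041, 0.1755). That matches the bolt fully home and the knob fully down, at about 1.3 rad. The bolt's tip was visible past the keeper.
- **Bystanders:** in the side view every bystander was within about 5 mm of its first reading. In the top view the can was not found at the end (one low-confidence false match), and the jar had no starting reading to compare.
- **Arm:** it was clear of everything, with about zero force on the tool.

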